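# Tip out the nozzle tin

### The arm

A 6-joint arm with a two-finger parallel gripper is mounted at the origin on the work surface. World frame = base frame: x ahead of the robot, y to its left, z up, the work surface at z = 0. Lengths are in m, angles in rad, forces in N, time in s.
With the tool pointing down it reaches from about 0.375 to 0.9 m from the base axis. Payload 3.1 kg.
Tool frame: the origin (TCP) lies at the very end of the fingers, on their centre line; the grasp point (between the pads) lies 19 mm behind it; z points along the fingers, y is the line along which they close (so a half turn about z gives the same grasp; the last joint's range is limited). The gripper opens to 85 mm and grips with 20 to 120 N. Pads are 22 mm wide; open, the fingers measure 114 mm over their backs; the gripper's body (76 mm by 85 mm) begins 54 mm behind the grasp point. The pads swing forward as they close: fully open they stand 13 mm farther back than shut.
Start: joints at [1.02, 0.527, 1.433, -0, 1.181, -0.178], TCP at [0.228, 0.582, 0.231] pointing down, gripper open.
Joint ranges: [-3.08, 3.08], [-0.75, 2.2], [0.22, 2.44], [-1.43, 4.57], [0, 2.65], [-2.85, 2.85]. Speed limits (rad/s): [2.79, 2.79, 3.14, 3.14, 3.14, 3.14].

### API

Orientations are given as a rotation vector (axis times angle).
In Python, from bench import robot gives the robot as it stands.
- The arm moves only by the shell command python3 -m jog 'ROWS' [FORCE]. ROWS is JSON, one flat list of numbers, 5 for each row, row after row: the closure, from 0 (fully open) to 1 (shut), then the shift along the tool's x, y, z in m, then the turn about the tool's z in units of 8 degrees (1.0 is 8 degrees). A call has 1 to 10 rows; each row is the pose to reach, as a shift and turn from the pose commanded when the call began, along the tool's axes at that moment; what a row does not reach only later rows make up. A row lasts 1/10 s, in which the tool goes at most 50 mm and 8.59 degrees, less where a joint would pass 70% of its speed; a pose out of reach is approached as far as the arm can. A call with a gripper value outside its range is refused whole. The fingers move at their own pace and stop on an object; FORCE is the grip in N (left out, the last holds). Time passes only in rows, so rows that repeat a pose let the fingers close. It gives the time, the measured TCP pose, the force, the opening and the grip force at its end, in the units of the state.
- robot.sense(): the state, without advancing time (a new reading comes with each control period).
- robot.capture(name): name is "scene" or "top"; returns the picture (400x640x3 uint8, red, green, blue); there is no depth.
- robot.camera_info(name): a dict with "fx", "fy", "cx", "cy" (pixels), "k1" (the pictures are not rectified: a ray, as slopes to the right and down, at radius r is drawn at 1 + k1 r^2 times it, then the intrinsics apply), "rvec" (rotation vector, rad) and "tvec" (3), from world to camera coordinates, as OpenCV has them. Camera axes: x right, y down, z forward; pixel columns grow to the right and rows downward; lengths in m; the calibration is good to about 2 mm. A picture is of the moment at which its call begins. camera_info takes no time and is no camera call.
- robot.sign_off(): hands the job in; it is judged then, once.
The state is a dict: "t": time; "qpos": joint angles; "joint_velocities": joint speeds; "effort": joint torques, N m; "ee_pos": TCP position; "orientation": TCP orientation; "wrist_force": force on the tool from outside, world axes, zero at the start; "ft_torque": the same for the moment, N m; "grip_width": opening from 0.0 (shut) to 1.0 (fully open); "grip_force": force on a finger pad.
Only numpy, scipy, OpenCV 4.12 (cv2) and the standard library are available. Lean on these libraries where they do the work, as an engineer would, in place of code of your own. Each camera call takes 0.05 s, during which the arm holds its last target. There are 200 camera calls.

### The job

Mushroom cleaning bench: take the bar handle of the square tin (not the round one) on its tilting stand and tilt the tin slowly to about half-way (45 degrees); hold it still there for two seconds to feel the weight of the contents shift to the lip before anything pours. Then tip it slowly right over so that all three brass nozzle tips drop into the basket in front, and swing the tin gently back upright; do not let it fall back.

Things in the scene. Friction and masses are not known exactly. Their poses are not given: they have to be found in the camera images.
- sqtin (a joint): tilt of the square tin in its stand (rad): 0 upright, grows as the mouth tips forward towards the basket (away from the robot), end stop at 2.3. The tips slide out between about 1.7 and 2.2. The hinge is loose: up to about 2 rad the tin falls back to 0 by its own weight if let go, and it takes only a few newtons at the bar to hold it.
- sqtin_bar (a point): middle of the round bar handle of the square open-topped steel tin (mouth 85 x 70 mm, 80 mm deep, front wall sloping out to the lip). The bar is 10 mm thick, 50 mm free length, along this point's y axis, parallel to the hinge; tin upright, it is 135 mm above the table, 25 mm behind the back wall and 30 mm above the rim. Axes turn with the tin: x forward (pouring way), z up when upright. The round tin is not used.
- sqtin_hinge (a point): middle of the tin's hinge line, which runs along the front lip of its mouth, 105 mm above the table; from the bar it lies 110 mm along +x and 30 mm along -z of the bar's axes. This is the centre of the arc that the bar follows.
- basket_in (a point): centre of the inner floor (4 mm above the table) of the white plastic basket fixed in front of the square tin: outside 150 x 150 x 45 mm, wall 4 mm. It stays where it is.
- nozzle0_mid (a point): brass air-nozzle tip, stepped: 17 mm wide at the foot, 10 mm at the tip, 32 mm long, 20 to 55 g; the point is half-way along it. Starts loose inside the square tin.
- nozzle1_mid (a point): brass air-nozzle tip, stepped: 17 mm wide at the foot, 10 mm at the tip, 32 mm long, 20 to 55 g; the point is half-way along it. Starts loose inside the square tin.
- nozzle2_mid (a point): brass air-nozzle tip, stepped: 17 mm wide at the foot, 10 mm at the tip, 32 mm long, 20 to 55 g; the point is half-way along it. Starts loose inside the square tin.
Mind the look-alikes: they are no part of the job. Leave any turquoise look-alike of the part that bears sqtin alone. Leave any black look-alike of the part that bears basket_in alone.

How it is judged:
On the way, in this order (a step that is already met when the one before it is completed fails the run):
1. the square tin is held half tilted (25 to 65 degrees), still, for a second, with nothing poured yet (value of joint sqtin between 0.436 and 1.134 rad and velocity of joint sqtin between -0.15 and 0.15 rad/s and z of each of nozzle0_mid, nozzle1_mid, nozzle2_mid in the frame of sqtin_bar below -0.03 m), for 1 s.
2. all three nozzle tips lie in the basket while the tin is still tipped over (past 45 degrees) (x of nozzle0_mid in the frame of basket_in between -0.073 and 0.073 m and y of nozzle0_mid in the frame of basket_in between -0.073 and 0.073 m and x of nozzle1_mid in the frame of basket_in between -0.073 and 0.073 m and y of nozzle1_mid in the frame of basket_in between -0.073 and 0.073 m and x of nozzle2_mid in the frame of basket_in between -0.073 and 0.073 m and y of nozzle2_mid in the frame of basket_in between -0.073 and 0.073 m and height (world z) of each of nozzle0_mid, nozzle1_mid, nozzle2_mid below 0.045 m and value of joint sqtin above 0.785 rad), for 0.2 s.
At the end, for the whole second after the job is handed in: All three nozzle tips lie at rest inside the basket (below its 45 mm rim) and the square tin is back upright within 10 degrees, at rest (x of nozzle0_mid in the frame of basket_in between -0.073 and 0.073 m and y of nozzle0_mid in the frame of basket_in between -0.073 and 0.073 m and x of nozzle1_mid in the frame of basket_in between -0.073 and 0.073 m and y of nozzle1_mid in the frame of basket_in between -0.073 and 0.073 m and x of nozzle2_mid in the frame of basket_in between -0.073 and 0.073 m and y of nozzle2_mid in the frame of basket_in between -0.073 and 0.073 m and height (world z) of each of nozzle0_mid, nozzle1_mid, nozzle2_mid below 0.045 m and value of joint sqtin below 0.17 rad and velocity of joint sqtin below 0.1 rad/s and linear speed of each of nozzle0, nozzle1, nozzle2 below 0.05 m/s); the robot touches nothing.
It fails at once if the tin is swung or dropped faster than 5 rad/s, as when let fall (velocity of joint sqtin above 5 rad/s or velocity of joint sqtin below -5 rad/s).
It fails at once if a nozzle tip is spilt on the table beside the basket ((height (world z) of nozzle0_mid below 0.022 m and (x of nozzle0_mid in the frame of basket_in above 0.078 m or x of nozzle0_mid in the frame of basket_in below -0.078 m or y of nozzle0_mid in the frame of basket_in above 0.078 m or y of nozzle0_mid in the frame of basket_in below -0.078 m)) or (height (world z) of nozzle1_mid below 0.022 m and (x of nozzle1_mid in the frame of basket_in above 0.078 m or x of nozzle1_mid in the frame of basket_in below -0.078 m or y of nozzle1_mid in the frame of basket_in above 0.078 m or y of nozzle1_mid in the frame of basket_in below -0.078 m)) or (height (world z) of nozzle2_mid below 0.022 m and (x of nozzle2_mid in the frame of basket_in above 0.078 m or x of nozzle2_mid in the frame of basket_in below -0.078 m or y of nozzle2_mid in the frame of basket_in above 0.078 m or y of nozzle2_mid in the frame of basket_in below -0.078 m))).
It also fails if it takes over 62 s, if anything falls off the work surface, if the arm or the gripper's body presses on something with over 40 N, if the wrist force passes 120 N, or if a joint passes its speed limit or range.

## Working session

There is one attempt and no reset: what is moved stays moved. The work goes in short steps, Python scripts to look and compute and a shell command to move; the robot and the scene stay as the last step left them, time stands still between calls to the robot, and variables do not carry over. Pictures are saved under pics/ and viewed, at most 10 in all, crops included, and the job is handed in when it is done.

```bash
mkdir -p pics; ls
python3 - <<'E'
from bench import robot
import cv2,numpy as np
for n in("scene","top"):
    im=robot.capture(n); cv2.imwrite(f"pics/{n}0.png",im[:,:,::-1]); print(n,robot.camera_info(n))
print(robot.sense())
E
```

```text
pics
scene {'fx': 381.61062384016714, 'fy': 381.61062384016714, 'cx': 329.71438537596595, 'cy': 199.3074861974463, 'k1': 0.017853655700205744, 'rvec': array([ 2.39031536,  1.17014543, -0.32217885]), 'tvec': array([-0.18136328, -0.35072893,  1.44428803])}
top {'fx': 478.7316003505134, 'fy': 478.7316003505134, 'cx': 320.32164894047213, 'cy': 204.50246956528522, 'k1': -0.06275781650761736, 'rvec': array([ 2.14291097, -2.16090695,  0.16453712]), 'tvec': array([-0.16003429,  0.46855129,  1.16639267])}
{'t': 0.1, 'qpos': array([ 1.01943053e+00,  5.28377934e-01,  1.43378762e+00, -7.00292949e-06,
        1.18139382e+00, -1.78502233e-01]), 'joint_velocities': array([ 8.15851484e-05, -8.03440256e-04, -1.68647775e-03,  1.67222073e-03,
        3.61916117e-05, -3.18669029e-04]), 'effort': array([-4.25192475e-04, -4.43303847e+01, -1.78583926e+01, -2.64958180e-04,
        3.91399604e-03,  1.78336296e-05]), 'ee_pos': array([0.22730772, 0.58150307, 0.23042428]), 'orientation': array([-5.82172472e-01, -3.08647041e+00,  2.88887096e-03]), 'wrist_force': array([ 0.48827159, -0.67856747, -0.16327611]), 'ft_torque': array([ 0.05010909,  0.00583254, -0.0177762 ]), 'grip_force': 0.0, 'grip_width': 1.0023728801641603}
```

View pics/scene0.png

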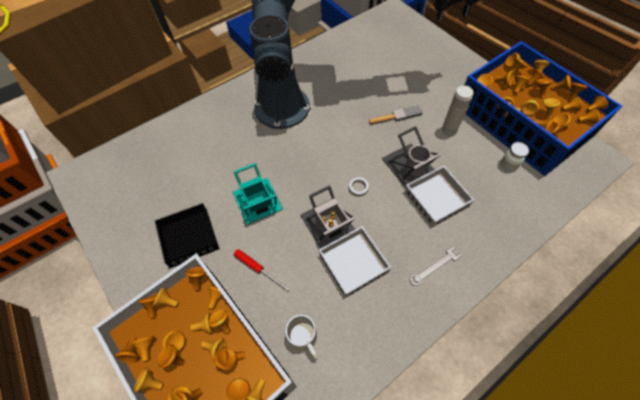

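View pics/top0.png

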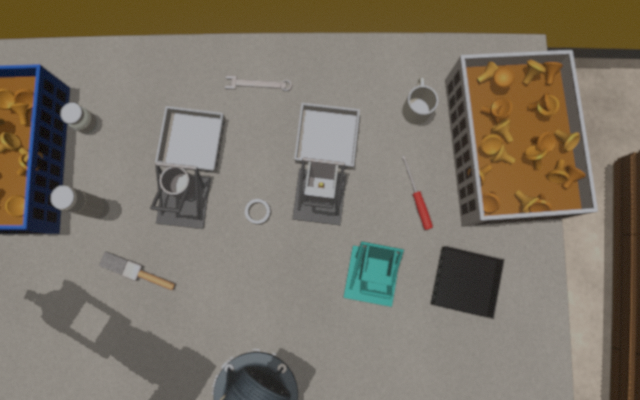

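The scene view shows the square tin at about (330,215), with the white basket at (353,260) and the bar near (320,193). In the top view the tin is at (322,185) and its basket at (327,135). I'll enlarge both and calibrate.

```bash
cat > h.py <<'E'
import cv2,numpy as np
from bench import robot
def ray(n,uv):
    c=robot.camera_info(n);R=cv2.Rodrigues(c["rvec"])[0];o=-R.T@c["tvec"]
    d=np.array([(uv[0]-c["cx"])/c["fx"],(uv[1]-c["cy"])/c["fy"]]);s=d.copy()
    for _ in range(10): s=d/(1+c["k1"]*(s@s))
    return o,R.T@np.r_[s,1]
def plane(n,uv,z):
    o,d=ray(n,uv);return o+d*(z-o[2])/d[2]
def tri(a,b):
    (o,d),(p,e)=ray("scene",a),ray("top",b)
    s=np.linalg.lstsq(np.c_[d,-e],p-o,rcond=None)[0];A=o+s[0]*d;B=p+s[1]*e
    return (A+B)/2,np.linalg.norm(A-B)
def proj(n,P):
    c=robot.camera_info(n);R=cv2.Rodrigues(c["rvec"])[0];q=R@P+c["tvec"];s=q[:2]/q[2];s=s*(1+c["k1"]*(s@s))
    return s*c["fx"]+[c["cx"],c["cy"]]
E
python3 - <<'E'
from h import *
print(proj("top",np.array([0,0,0.])),proj("top",np.array([.228,.582,.231])),proj("scene",np.array([.228,.582,.231])))
a=cv2.imread("pics/scene0.png")[175:305,290:400];b=cv2.imread("pics/top0.png")[95:230,285:375]
A=cv2.resize(a,None,fx=4,fy=4,interpolation=cv2.INTER_CUBIC);B=cv2.resize(b,None,fx=4,fy=4,interpolation=cv2.INTER_CUBIC)
o=np.zeros((600,800,3),np.uint8);o[:520,:440]=A;o[:540,440:800]=B;cv2.imwrite("pics/c.png",o)
# basket rims
for n,roi in(("scene",(310,220,400,300)),("top",(290,98,365,172))):
    im=cv2.imread(f"pics/{n}0.png");x0,y0,x1,y1=roi;s=im[y0:y1,x0:x1]
    m=(s.min(2)>175).astype(np.uint8);c=max(cv2.findContours(m,0,2)[0],key=cv2.contourArea)
    r=cv2.minAreaRect(c);print(n,np.array(r[0])+[x0,y0],r[1:],(cv2.boxPoints(r)+[x0,y0]).tolist())
E
```

```text
[255.38033343 394.63882469] [-33.24774789 306.69939697] [450.24469113  19.76815536]
scene [353.69117737 261.98529434] ((45.2756233215332, 46.47611618041992), 59.03623962402344) [[322.11764907836914, 254.52941513061523], [361.97058868408203, 230.61764907836914], [385.26470947265625, 269.4411735534668], [345.4117660522461, 293.3529357910156]]Traceback (most recent call last):
  File "<stdin>", line 9, in <module>
ValueError: max() iterable argument is empty
```

View pics/c.png

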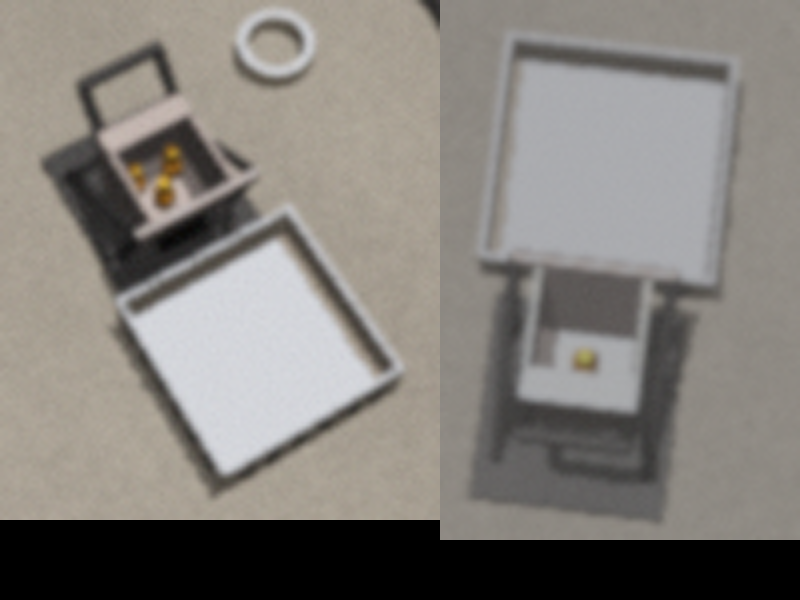

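The crop shows the handle bar in the scene view from about (311,196) to (329.5,186). In the top view it runs from about (304,203) to (333,204.5). The lip is about (325,233.5) to (353.5,218) in the scene and (302,158) to (345,164) in the top view.

Run:
```python
from h import *
S=lambda x,y:np.array([290+x/4,175+y/4]);T=lambda x,y:np.array([285+(x-440)/4,95+y/4])
np.set_printoptions(precision=4,suppress=True)
print("bar scene",plane("scene",S(83,83),.135),plane("scene",S(158,45),.135),plane("scene",S(120.5,64),.135))
print("bar top  ",plane("top",T(515,430),.135),plane("top",T(638,438),.135))
print("bar tri",tri(S(120.5,64),T(577,434)))
print("lip scene",plane("scene",S(140,235),.105),plane("scene",S(256,171),.105))
print("lip top",plane("top",T(510,252),.105),plane("top",T(680,276),.105))
print("lip tri",tri(S(198,203),T(595,264)))
for n,F,c in(("scene",S,[(120,298),(288,210),(400,370),(222,482)]),("top",T,[(510,35),(740,58),(718,290),(482,262)])):
    p=[plane(n,F(*u),.045)for u in c];print(n,"basket",np.mean(p,0),[np.linalg.norm(p[i]-p[i-1])for i in range(4)],np.degrees([np.arctan2(*(p[i]-p[(i+1)%4])[1::-1])for i in range(4)]))
```

```text
bar scene [ 0.4503 -0.1858  0.135 ] [ 0.4581 -0.124   0.135 ] [ 0.4541 -0.1551  0.135 ]
bar top   [ 0.4577 -0.1249  0.135 ] [ 0.4525 -0.1954  0.135 ]
bar tri (array([ 0.4554, -0.1585,  0.1395]), np.float64(0.004228191687384715))
lip scene [ 0.5589 -0.2181  0.105 ] [ 0.57   -0.1224  0.105 ]
lip top [ 0.5698 -0.1216  0.105 ] [ 0.5544 -0.2231  0.105 ]
lip tri (array([ 0.5631, -0.1713,  0.1031]), np.float64(0.00247284166048588))
scene basket [ 0.651  -0.1844  0.045 ] [np.float64(0.1519881088324813), np.float64(0.1429976164032951), np.float64(0.1451404187334947), np.float64(0.14988782159450334)] [-98.3981 172.8168  84.216   -9.7768]
top basket [ 0.644  -0.1853  0.045 ] [np.float64(0.15051805737261362), np.float64(0.14844282361275118), np.float64(0.15324418189490133), np.float64(0.1496031001312444)] [ 83.7326  -6.4653 -97.3147 173.0989]
```

```bash
cat >> h.py <<'E'
np.set_printoptions(precision=4,suppress=True)
BAR=np.array([.455,-.156,.135]);YAW=np.radians(-7.5)
def togo(P,yaw=YAW):
    s=robot.sense();R=cv2.Rodrigues(s["orientation"])[0];y=R[:,1]
    a=(yaw-np.arctan2(y[1],y[0])+np.pi)%(2*np.pi)-np.pi
    print("t",s["t"],"tcp",s["ee_pos"],"tool shift",R.T@(P-s["ee_pos"]),"turn units",-np.degrees(a)/8,"F",s["wrist_force"],"w",s["grip_width"],s["grip_force"],"q",s["qpos"])
E
python3 -c "
from h import *
togo(np.array([.455,-.156,.235]))"
```

```text
t 0.1 tcp [0.2273 0.5815 0.2304] tool shift [-0.4807 -0.6039 -0.0036] turn units 9.51708288213001 F [ 0.4883 -0.6786 -0.1633] w 1.0023728801641603 0.0 q [ 1.0194  0.5284  1.4338 -0.      1.1814 -0.1785]
```

```bash
python3 -m jog '[0,-0.03,-0.038,0,1,0,-0.06,-0.075,0,2,0,-0.09,-0.113,0,3,0,-0.12,-0.151,0,4,0,-0.15,-0.189,0,5,0,-0.18,-0.226,0,6,0.2,-0.21,-0.264,0,7,0.4,-0.24,-0.302,0,8,0.4,-0.27,-0.34,0,8.8,0.4,-0.3,-0.377,0,9.5]' 30; python3 -c "
from h import *
togo(np.array([.455,-.156,.235]))"
```

```text
t: 1.1
ee_pos: [0.3696, 0.1198, 0.2313]
orientation: [-2.364, -2.069, -0.0]
wrist_force: [1.0, 0.6, -1.1]
grip_width: 0.598
grip_force: 0.0
t 1.1 tcp [0.3696 0.1198 0.2313] tool shift [-0.2621  0.1211 -0.0037] turn units -0.012295749020270955 F [ 0.9658  0.5917 -1.0721] w 0.5979029452419317 0.0 q [0.0238 0.2078 1.9874 0.0001 0.9464 0.1564]
```

```bash
python3 -m jog '[0.4,-0.035,0.016,0,0,0.4,-0.075,0.035,0,0,0.4,-0.11,0.051,0,0,0.4,-0.15,0.069,0,0,0.4,-0.19,0.088,0,0,0.4,-0.225,0.104,0,0,0.4,-0.262,0.121,-0.004,0,0.4,-0.262,0.121,-0.004,0,0.4,-0.262,0.121,-0.004,0]'
python3 - <<'E'
from h import *
togo(np.array([.455,-.156,.235]))
a=robot.capture("scene")[140:265,260:400];b=robot.capture("top")[95:230,265:385]
o=np.zeros((500,800,3),np.uint8)
A=cv2.resize(a,None,fx=3.5,fy=3.5,interpolation=2);B=cv2.resize(b,None,fx=2.5,fy=2.5,interpolation=2)
o[:A.shape[0],:A.shape[1]]=A;o[:B.shape[0],490:490+B.shape[1]]=B;cv2.imwrite("pics/d.png",o[:,:,::-1])
E
```

```text
t: 2.0
ee_pos: [0.4558, -0.1542, 0.2349]
orientation: [-2.36, -2.071, 0.0]
wrist_force: [-0.4, 0.4, -0.5]
grip_width: 0.602
grip_force: 0.0
t 2.0 tcp [ 0.4558 -0.1542  0.2349] tool shift [-0.0019 -0.0005 -0.0001] turn units 0.002780138248919208 F [-0.4064  0.4494 -0.4514] w 0.6015639545117495 0.0 q [-0.5591  0.3305  1.7788  0.0003  1.0338 -0.4288]
```

View pics/d.png

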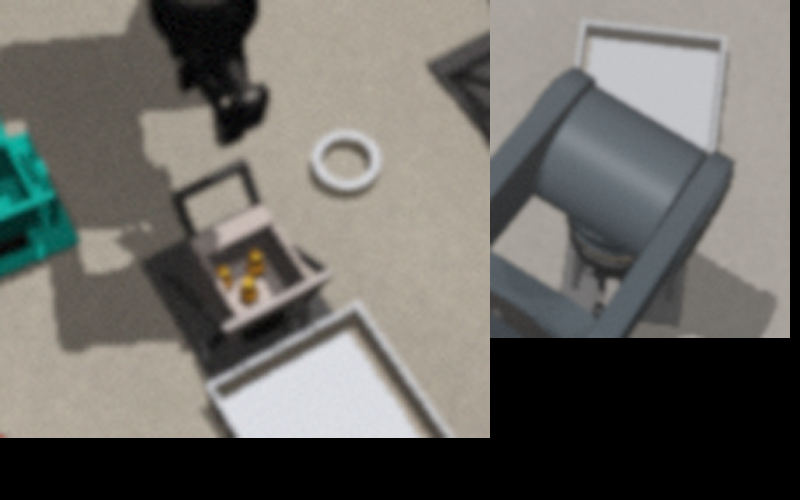

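The gripper hangs centred over the bar, which is near (320,192) in the scene view. I'll go down and close.

```bash
python3 -m jog '[0.4,-0.002,0,0.02,0,0.4,-0.002,0,0.04,0,0.4,-0.002,0,0.06,0,0.4,-0.002,0,0.08,0,0.4,-0.002,0,0.095,0,0.4,-0.002,0,0.108,0,0.4,-0.002,0,0.116,0,0.4,-0.002,0,0.118,0,0.4,-0.002,0,0.118,0]' 30 && python3 -m jog '[0.6,0,0,0,0,0.7,0,0,0,0,0.8,0,0,0,0,0.9,0,0,0,0,1,0,0,0,0,1,0,0,0,0,1,0,0,0,0,1,0,0,0,0]' 30
python3 - <<'E'
from h import *
togo(BAR-[0,0,.019])
a=robot.capture("scene")[150:265,270:390]
cv2.imwrite("pics/e.png",cv2.resize(a,None,fx=4,fy=4,interpolation=2)[:,:,::-1])
E
```

```text
t: 3.0
ee_pos: [0.4558, -0.155, 0.1174]
orientation: [-2.358, -2.075, 0.0]
wrist_force: [-0.4, 0.6, -0.5]
grip_width: 0.601
grip_force: 0.0
t: 3.8
ee_pos: [0.4521, -0.1546, 0.1174]
orientation: [-2.353, -2.071, 0.007]
wrist_force: [-7.8, -1.0, 6.1]
grip_width: 0.104
grip_force: 29.3
t 3.8 tcp [ 0.4521 -0.1546  0.1174] tool shift [-0.001   0.0031  0.0014] turn units 0.024742854073826273 F [-7.7633 -1.0423  6.1231] w 0.10431063318569415 29.26405906677246 q [-0.5627  0.5235  1.8961 -0.0032  0.7299 -0.4329]
```

View pics/e.png

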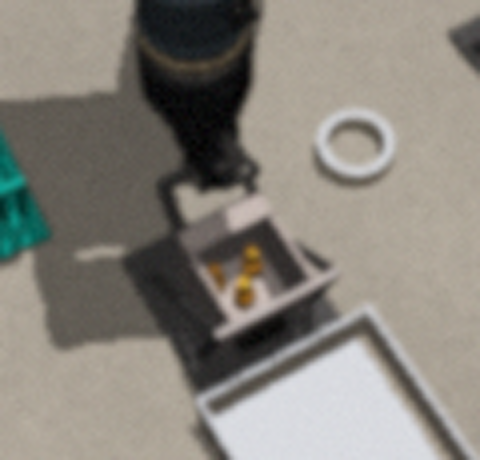

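The jaws stopped on the bar at 8.9 mm, with the tool 3.5 mm behind where it was commanded. The next step is to work out the arc table, as cumulative shift from upright.

Run:
```python
import numpy as np
f=lambda t:np.array([-110*np.cos(t)+30*np.sin(t),-(110*np.sin(t)+30*np.cos(t))])
for a,b in[(0,.4),(.4,.75),(.75,1.15),(1.15,1.55),(1.55,1.85),(1.85,2.15)]:
    print(a,b,[(round(x,1),round(z,1)) for x,z in (f(t)-f(a) for t in np.linspace(a,b,11)[1:])])
```

```text
0 0.4 [(np.float64(1.3), np.float64(-4.4)), (np.float64(2.7), np.float64(-8.7)), (np.float64(4.4), np.float64(-13.0)), (np.float64(6.2), np.float64(-17.1)), (np.float64(8.2), np.float64(-21.3)), (np.float64(10.3), np.float64(-25.3)), (np.float64(12.6), np.float64(-29.2)), (np.float64(15.0), np.float64(-33.1)), (np.float64(17.6), np.float64(-36.8)), (np.float64(20.4), np.float64(-40.5))]
0.4 0.75 [(np.float64(2.5), np.float64(-3.1)), (np.float64(5.1), np.float64(-6.1)), (np.float64(7.9), np.float64(-9.0)), (np.float64(10.7), np.float64(-11.8)), (np.float64(13.6), np.float64(-14.5)), (np.float64(16.7), np.float64(-17.1)), (np.float64(19.8), np.float64(-19.6)), (np.float64(23.0), np.float64(-22.0)), (np.float64(26.2), np.float64(-24.3)), (np.float64(29.6), np.float64(-26.5))]
0.75 1.15 [(np.float64(3.9), np.float64(-2.3)), (np.float64(7.9), np.float64(-4.5)), (np.float64(12.0), np.float64(-6.5)), (np.float64(16.2), np.float64(-8.3)), (np.float64(20.5), np.float64(-10.0)), (np.float64(24.8), np.float64(-11.5)), (np.float64(29.1), np.float64(-12.8)), (np.float64(33.5), np.float64(-14.0)),
[... 527 characters left out ...]
), np.float64(1.9)), (np.float64(9.8), np.float64(2.9)), (np.float64(13.0), np.float64(4.1)), (np.float64(16.2), np.float64(5.4)), (np.float64(19.4), np.float64(6.7)), (np.float64(22.4), np.float64(8.2)), (np.float64(25.5), np.float64(9.8)), (np.float64(28.5), np.float64(11.4)), (np.float64(31.4), np.float64(13.1))]
1.85 2.15 [(np.float64(2.9), np.float64(1.8)), (np.float64(5.7), np.float64(3.7)), (np.float64(8.5), np.float64(5.7)), (np.float64(11.2), np.float64(7.8)), (np.float64(13.9), np.float64(9.9)), (np.float64(16.5), np.float64(12.2)), (np.float64(19.0), np.float64(14.5)), (np.float64(21.5), np.float64(16.9)), (np.float64(23.9), np.float64(19.3)), (np.float64(26.2), np.float64(21.8))]
```

```bash
python3 -m jog '[1,0,-0.001,-0.0045,0,1,0,-0.0005,-0.0085,0,1,0,0.001,-0.013,0,1,0,0.003,-0.017,0,1,0,0.005,-0.021,0,1,0,0.007,-0.0255,0,1,0,0.009,-0.029,0,1,0,0.0115,-0.033,0,1,0,0.014,-0.037,0,1,0,0.017,-0.0405,0]' 30
python3 - <<'E'
from h import *
togo(np.array([.452,-.1546,.1174])+np.r_[20.4*np.array([.9914,-.1305]),40.5]*1e-3)
E
```

```text
t: 4.85
ee_pos: [0.4711, -0.1572, 0.1581]
orientation: [-2.356, -2.073, 0.004]
wrist_force: [-8.4, 0.2, 2.0]
grip_width: 0.103
grip_force: 29.4
t 4.85 tcp [ 0.4711 -0.1572  0.1581] tool shift [0.0001 0.0011 0.0002] turn units 0.022988491237266054 F [-8.4151  0.1764  2.0232] w 0.10334367721084736 29.375141859054565 q [-0.5468  0.4692  1.8208 -0.0015  0.8556 -0.4182]
```

```bash
python3 -m jog '[1,0,0.0025,-0.003,0,1,0,0.005,-0.006,0,1,0,0.008,-0.009,0,1,0,0.0105,-0.012,0,1,0,0.0135,-0.0145,0,1,0,0.0165,-0.017,0,1,0,0.02,-0.0195,0,1,0,0.023,-0.022,0,1,0,0.026,-0.0245,0,1,0,0.0295,-0.0265,0]' 30 && python3 -m jog '[1,0,0,0,0,1,0,0,0,0,1,0,0,0,0,1,0,0,0,0,1,0,0,0,0,1,0,0,0,0,1,0,0,0,0,1,0,0,0,0,1,0,0,0,0,1,0,0,0,0]' && python3 -m jog '[1,0,0,0,0,1,0,0,0,0,1,0,0,0,0,1,0,0,0,0,1,0,0,0,0,1,0,0,0,0,1,0,0,0,0,1,0,0,0,0,1,0,0,0,0,1,0,0,0,0]' && python3 -m jog '[1,0,0,0,0,1,0,0,0,0,1,0,0,0,0]'
python3 - <<'E'
from h import *
togo(np.array([.452,-.1546,.1174])+np.r_[50*np.array([.9914,-.1305]),67]*1e-3)
a=robot.capture("scene")[150:300,270:400]
cv2.imwrite("pics/f.png",cv2.resize(a,None,fx=4,fy=4,interpolation=2)[:,:,::-1])
E
```

```text
t: 5.85
ee_pos: [0.4992, -0.161, 0.1856]
orientation: [-2.355, -2.072, 0.006]
wrist_force: [-12.3, 1.0, 12.1]
grip_width: 0.104
grip_force: 30.4
t: 6.85
ee_pos: [0.4997, -0.1611, 0.1859]
orientation: [-2.356, -2.073, 0.005]
wrist_force: [-11.9, 1.6, 10.9]
grip_width: 0.103
grip_force: 30.3
t: 7.85
ee_pos: [0.4997, -0.1611, 0.1859]
orientation: [-2.356, -2.073, 0.005]
wrist_force: [-10.7, 1.5, 11.6]
grip_width: 0.098
grip_force: 30.3
t: 8.15
ee_pos: [0.4997, -0.1611, 0.1859]
orientation: [-2.356, -2.073, 0.005]
wrist_force: [-10.8, 0.6, 11.2]
grip_width: 0.099
grip_force: 30.3
t 8.15 tcp [ 0.4997 -0.1611  0.1859] tool shift [0.0002 0.0019 0.0015] turn units 0.02473003136066626 F [-10.8408   0.6437  11.2091] w 0.09947892074031654 30.303731560707092 q [-0.5238  0.4583  1.7265 -0.0024  0.9612 -0.395 ]
```

View pics/f.png

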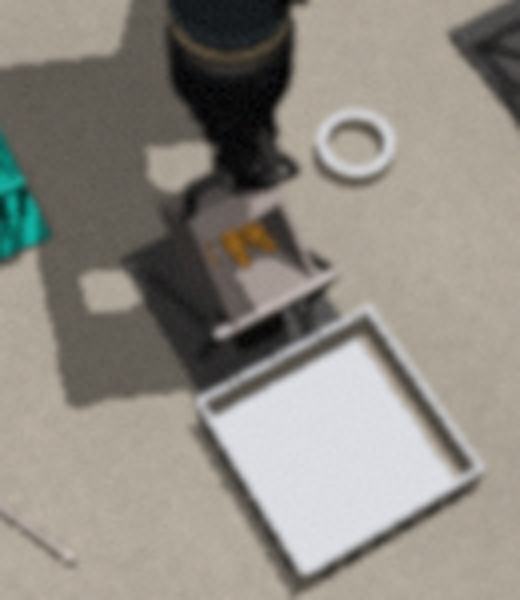

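The tin is held near 45° with all three nozzles inside at (330,210). The arc is pressed in by about 2 mm, so I'll ease it outward and go on to tip slowly.

```bash
python3 -m jog '[1,0,0.0035,-0.003,0,1,0,0.007,-0.0055,0,1,0,0.011,-0.0085,0,1,0,0.015,-0.0105,0,1,0,0.0195,-0.012,0,1,0,0.024,-0.0135,0,1,0,0.028,-0.015,0,1,0,0.0325,-0.016,0,1,0,0.037,-0.017,0,1,0,0.0415,-0.018,0]' 30 && python3 -m jog '[1,0,0.0045,-0.0005,0,1,0,0.009,-0.001,0,1,0,0.0135,-0.0015,0,1,0,0.018,-0.0015,0,1,0,0.0225,-0.001,0,1,0,0.0275,-0.001,0,1,0,0.032,-0.0005,0,1,0,0.0365,0,0,1,0,0.041,0.001,0,1,0,0.0455,0.002,0]'
python3 - <<'E'
from h import *
togo(np.array([.452,-.1546,.1174])+np.r_[137.7*np.array([.9914,-.1305]),80.6]*1e-3)
E
```

```text
t: 9.2
ee_pos: [0.5439, -0.1671, 0.2034]
orientation: [2.358, 2.074, 0.001]
wrist_force: [-4.4, 0.7, 3.8]
grip_width: 0.099
grip_force: 30.3
t: 10.2
ee_pos: [0.5887, -0.1731, 0.2001]
orientation: [2.359, 2.074, -0.0]
wrist_force: [-3.1, -2.3, 1.2]
grip_width: 0.105
grip_force: 30.9
t 10.2 tcp [ 0.5887 -0.1731  0.2001] tool shift [ 0.0005 -0.0003  0.0021] turn units 0.01727174645626383 F [-3.1207 -2.3347  1.1591] w 0.1052679118642419 30.900256633758545 q [-0.4677  0.5476  1.4941 -0.0004  1.0995 -0.339 ]
```

```bash
python3 -m jog '[1,0,0.0035,0.001,0,1,0,0.0065,0.002,0,1,0,0.01,0.003,0,1,0,0.013,0.004,0,1,0,0.016,0.0055,0,1,0,0.0195,0.0065,0,1,0,0.0225,0.008,0,1,0,0.0255,0.01,0,1,0,0.0285,0.0115,0,1,0,0.0315,0.013,0]' && python3 -m jog '[1,0,0.003,0.002,0,1,0,0.0055,0.0035,0,1,0,0.0085,0.0055,0,1,0,0.011,0.008,0,1,0,0.014,0.01,0,1,0,0.0165,0.012,0,1,0,0.019,0.0145,0,1,0,0.0215,0.017,0,1,0,0.024,0.0195,0,1,0,0.0265,0.022,0]' && python3 -m jog '[1,0,0,0,0,1,0,0,0,0,1,0,0,0,0,1,0,0,0,0,1,0,0,0,0,1,0,0,0,0,1,0,0,0,0,1,0,0,0,0]'
python3 - <<'E'
from h import *
togo(np.array([.452,-.1546,.1174])+np.r_[195.3*np.array([.9914,-.1305]),45.7]*1e-3)
a=robot.capture("scene")[150:310,270:410]
cv2.imwrite("pics/g.png",cv2.resize(a,None,fx=3.7,fy=3.7,interpolation=2)[:,:,::-1])
E
```

```text
t: 11.2
ee_pos: [0.6198, -0.177, 0.1872]
orientation: [2.359, 2.074, -0.0]
wrist_force: [-1.3, -2.6, 1.6]
grip_width: 0.103
grip_force: 30.6
t: 12.2
ee_pos: [0.6459, -0.1802, 0.1651]
orientation: [-2.359, -2.074, 0.0]
wrist_force: [-1.2, -3.5, 2.1]
grip_width: 0.103
grip_force: 30.8
t: 13.0
ee_pos: [0.6457, -0.1802, 0.1653]
orientation: [-2.359, -2.074, 0.0]
wrist_force: [-2.8, -4.9, 1.5]
grip_width: 0.103
grip_force: 30.8
t 13.0 tcp [ 0.6457 -0.1802  0.1653] tool shift [ 0.0001 -0.0001  0.0022] turn units 0.01752247140964611 F [-2.8405 -4.9322  1.4705] w 0.1028483336569824 30.79933673143387 q [-0.4384  0.661   1.3703 -0.0001  1.1104 -0.3099]
```

View pics/g.png

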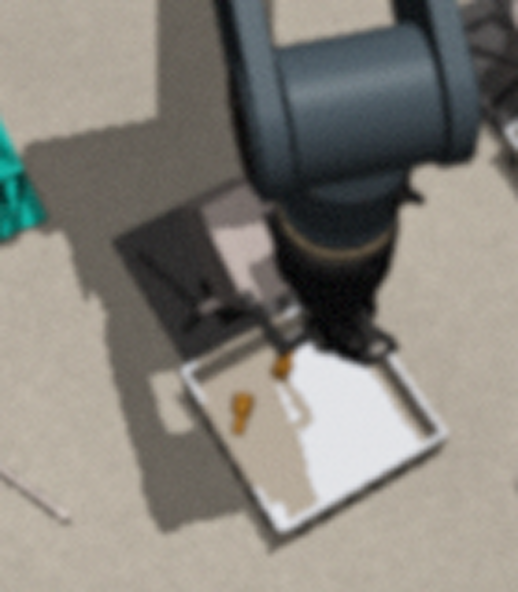

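Two nozzles are visible in the basket at about (335,260) and (346,249). The third is hidden behind the gripper or still in the tin, so I'll tip a bit further and look in both views.

```bash
python3 -m jog '[1,0,0.001,0.001,0,1,0,0.0025,0.0025,0,1,0,0.004,0.0035,0,1,0,0.005,0.005,0,1,0,0.0065,0.0065,0,1,0,0.008,0.008,0,1,0,0.009,0.0095,0,1,0,0.009,0.0095,0,1,0,0.009,0.0095,0,1,0,0.009,0.0095,0]'
python3 - <<'E'
from h import *
o=np.zeros((600,800,3),np.uint8)
for i,(n,y,x) in enumerate((("scene",200,300),("top",90,280))):
    im=robot.capture(n);o[:520,i*400:i*400+400]=cv2.resize(im[y:y+104,x:x+80],None,fx=5,fy=5,interpolation=2)
    h=cv2.cvtColor(im,cv2.COLOR_RGB2HSV);m=cv2.inRange(h,(8,140,60),(30,255,255))[y:y+104,x:x+90]
    _,_,st,ce=cv2.connectedComponentsWithStats(m)
    for s,c in zip(st[1:],ce[1:]): print(n,c+[x,y],s[4],plane(n,c+[x,y],.012))
cv2.imwrite("pics/i.png",o[:,:,::-1])
E
```

```text
t: 14.05
ee_pos: [0.6542, -0.1813, 0.1551]
orientation: [-2.359, -2.074, 0.001]
wrist_force: [-2.8, -3.6, -1.3]
grip_width: 0.102
grip_force: 30.1
scene [347.5 244.5] 4 [ 0.5938 -0.1618  0.012 ]
scene [345.1667 250.1667] 6 [ 0.6037 -0.1788  0.012 ]
scene [335.     260.3571] 28 [ 0.6103 -0.2226  0.012 ]
```

View pics/i.png

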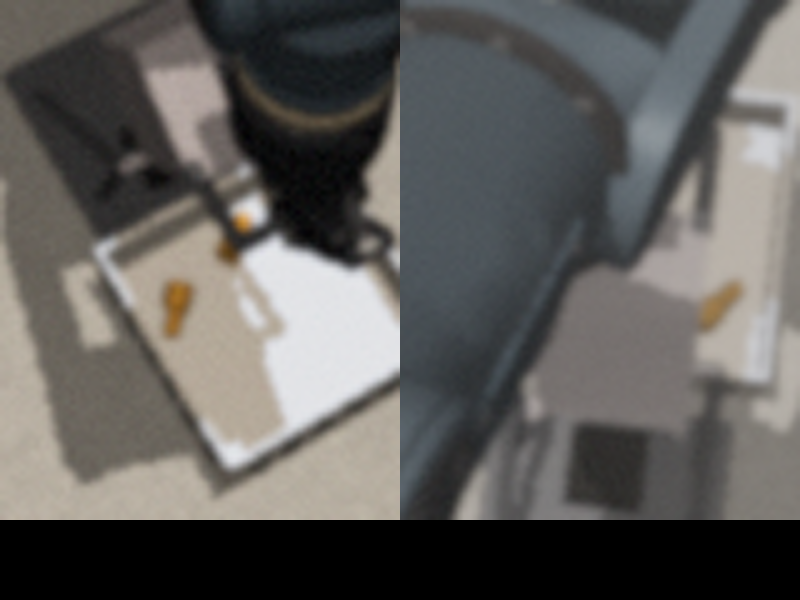

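The third nozzle is hidden by the gripper. I'll swing back slowly to about 1.15 rad, still past 45°, and check the basket from there.

```bash
python3 -m jog '[1,0,-0.004,-0.0045,0,1,0,-0.009,-0.0095,0,1,0,-0.014,-0.0145,0,1,0,-0.0165,-0.017,0,1,0,-0.019,-0.0195,0,1,0,-0.0215,-0.0215,0,1,0,-0.0245,-0.0235,0,1,0,-0.027,-0.026,0,1,0,-0.03,-0.028,0,1,0,-0.0355,-0.0315,0]' && python3 -m jog '[1,0,-0.003,-0.0015,0,1,0,-0.006,-0.003,0,1,0,-0.009,-0.005,0,1,0,-0.012,-0.0065,0,1,0,-0.0155,-0.0075,0,1,0,-0.0185,-0.009,0,1,0,-0.0215,-0.01,0,1,0,-0.025,-0.011,0,1,0,-0.028,-0.012,0,1,0,-0.0315,-0.013,0]' && python3 -m jog '[1,0,-0.0045,-0.001,0,1,0,-0.009,-0.002,0,1,0,-0.0135,-0.0025,0,1,0,-0.018,-0.003,0,1,0,-0.023,-0.003,0,1,0,-0.0275,-0.0035,0,1,0,-0.032,-0.0035,0,1,0,-0.0365,-0.003,0,1,0,-0.041,-0.0025,0,1,0,-0.0455,-0.002,0]'
python3 - <<'E'
from h import *
n,y,x="scene",200,290
im=robot.capture(n);cv2.imwrite("pics/j.png",cv2.resize(im[y:y+104,x:x+110],None,fx=5,fy=5,interpolation=2)[:,:,::-1])
h=cv2.cvtColor(im,cv2.COLOR_RGB2HSV);m=cv2.inRange(h,(8,140,60),(30,255,255))[y:y+104,x:x+110]
_,_,st,ce=cv2.connectedComponentsWithStats(m)
R=np.array([[.9914,-.1305],[.1305,.9914]])
for s,c in zip(st[1:],ce[1:]):
    p=plane(n,c+[x,y],.012);print(n,c+[x,y],s[4],p,"in basket",R@(p[:2]-[.648,-.185]))
E
```

```text
t: 15.15
ee_pos: [0.6211, -0.1768, 0.1885]
orientation: [2.357, 2.072, 0.005]
wrist_force: [4.0, -1.9, 4.1]
grip_width: 0.107
grip_force: 29.8
t: 16.15
ee_pos: [0.5881, -0.1724, 0.2011]
orientation: [2.359, 2.074, 0.001]
wrist_force: [2.1, -0.9, 5.0]
grip_width: 0.101
grip_force: 31.0
t: 17.15
ee_pos: [0.5422, -0.1662, 0.2017]
orientation: [-2.358, -2.073, 0.001]
wrist_force: [1.0, 0.3, 1.3]
grip_width: 0.103
grip_force: 31.1
scene [357.775 236.075] 40 [ 0.5915 -0.1196  0.012 ] in basket [-0.0646  0.0574]
scene [346.3333 247.7222] 18 [ 0.5997 -0.1711  0.012 ] in basket [-0.0497  0.0075]
scene [334.7308 260.3462] 26 [ 0.6098 -0.2232  0.012 ] in basket [-0.0329 -0.0428]
```

View pics/j.png

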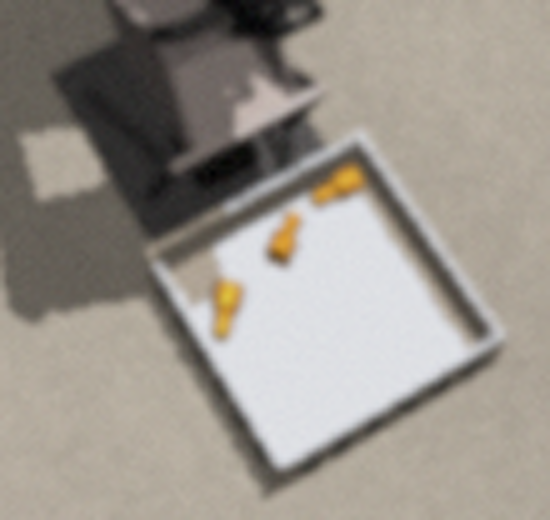

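All three nozzles lie in the basket, at about (358,236), (346,248) and (335,260). Next I'll bring the tin back upright gently.

```bash
python3 -m jog '[1,0,-0.0045,0.001,0,1,0,-0.009,0.002,0,1,0,-0.0135,0.003,0,1,0,-0.0175,0.0045,0,1,0,-0.022,0.006,0,1,0,-0.0265,0.0075,0,1,0,-0.0305,0.0095,0,1,0,-0.0345,0.0125,0,1,0,-0.038,0.015,0,1,0,-0.0415,0.018,0]' && python3 -m jog '[1,0,-0.0035,0.002,0,1,0,-0.0065,0.0045,0,1,0,-0.0095,0.007,0,1,0,-0.013,0.0095,0,1,0,-0.016,0.012,0,1,0,-0.019,0.0145,0,1,0,-0.0215,0.0175,0,1,0,-0.0245,0.0205,0,1,0,-0.027,0.0235,0,1,0,-0.0295,0.0265,0]' && python3 -m jog '[1,0,-0.003,0.0035,0,1,0,-0.0055,0.0075,0,1,0,-0.008,0.0115,0,1,0,-0.01,0.015,0,1,0,-0.012,0.019,0,1,0,-0.014,0.0235,0,1,0,-0.016,0.0275,0,1,0,-0.018,0.032,0,1,0,-0.019,0.036,0,1,0,-0.0205,0.0405,0]' && python3 -m jog '[1,0,0,0,0,1,0,0,0,0,1,0,0,0,0]'
python3 - <<'E'
from h import *
togo(np.array([.452,-.1546,.1174]))
E
```

```text
t: 18.2
ee_pos: [0.4997, -0.1608, 0.1846]
orientation: [-2.356, -2.072, 0.004]
wrist_force: [-3.5, 3.4, 7.9]
grip_width: 0.102
grip_force: 32.2
t: 19.2
ee_pos: [0.4719, -0.1571, 0.1574]
orientation: [-2.358, -2.073, 0.0]
wrist_force: [0.6, 5.3, 1.6]
grip_width: 0.1
grip_force: 32.5
t: 20.2
ee_pos: [0.4522, -0.1548, 0.117]
orientation: [-2.359, -2.074, -0.0]
wrist_force: [1.9, 5.3, 0.7]
grip_width: 0.1
grip_force: 33.0
t: 20.5
ee_pos: [0.4521, -0.1549, 0.1169]
orientation: [-2.359, -2.074, 0.0]
wrist_force: [0.7, 5.6, -1.9]
grip_width: 0.097
grip_force: 33.0
t 20.5 tcp [ 0.4521 -0.1549  0.1169] tool shift [ 0.0003 -0.0002 -0.0005] turn units 0.016758109055225373 F [ 0.6891  5.557  -1.9044] w 0.09693263818236109 32.968021631240845 q [-0.5646  0.5226  1.9015  0.0003  0.7183 -0.4363]
```

The tin is upright again, at its starting pose. Now I'll open slowly and retreat straight up.

```bash
python3 -m jog '[0.85,0,0,0,0,0.8,0,0,0,0,0.7,0,0,0,0,0.6,0,0,0,0,0.5,0,0,0,0,0.5,0,0,0,0,0.5,0,0,0,0]' && python3 -m jog '[0.5,0,0,-0.01,0,0.5,0,0,-0.03,0,0.5,0,0,-0.06,0,0.5,0,0,-0.09,0,0.5,0,0,-0.12,0,0.5,0,0,-0.15,0,0.5,0,0,-0.15,0,0.5,0,0,-0.15,0,0.5,0,0,-0.15,0,0.5,0,0,-0.15,0]'
python3 - <<'E'
from h import *
im=robot.capture("scene")[150:300,270:400]
cv2.imwrite("pics/k.png",cv2.resize(im,None,fx=4,fy=4,interpolation=2)[:,:,::-1])
E
```

```text
t: 21.2
ee_pos: [0.4524, -0.1552, 0.1173]
orientation: [2.359, 2.074, -0.0]
wrist_force: [0.7, 0.3, -0.1]
grip_width: 0.499
grip_force: 0.0
t: 22.2
ee_pos: [0.4515, -0.1547, 0.2661]
orientation: [-2.357, -2.072, 0.001]
wrist_force: [-0.6, -0.9, -0.3]
grip_width: 0.501
grip_force: 0.0
```

View pics/k.png

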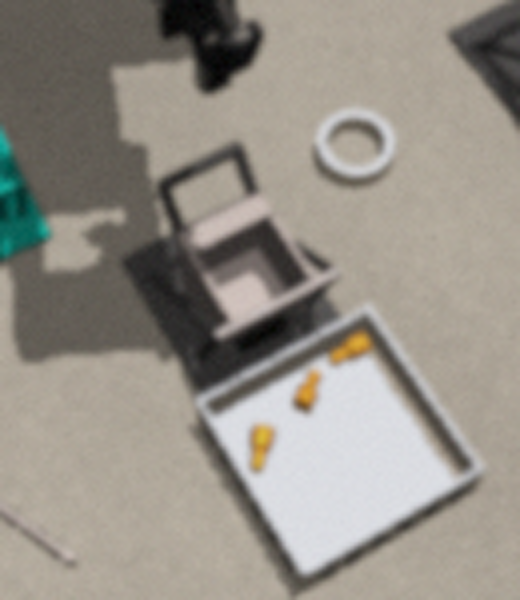

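The tin stands upright and empty at about (330,215), all three nozzles are in the basket, and the gripper is clear.

```bash
python3 -c "
from bench import robot
print(robot.sign_off())"
```

```text
the job is handed in; nothing more can be done
None
```

The job is handed in: I held the square tin still near 45° for over two seconds, tipped all three nozzle tips into the basket, and brought it gently back upright with the gripper clear; the sign-off gave no verdict.

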